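# Find the unlocked cover of the air outlet box and push it open

## Robot

A 7-joint arm with a two-finger parallel gripper is mounted at the origin on a cart in front of the work surface, level with it; the furniture and walls round the work are solid. World frame = base frame: x ahead of the robot, y to its left, z up, the work surface at z = 0. Lengths are in m, angles in rad, forces in N, time in s.
With the tool pointing down it reaches from about 0.4 to 0.75 m from the base axis. Payload 19.5 kg.
Tool frame: the origin (TCP) lies between the finger pads; the fingertips stand 25 mm ahead of it and the grasp point (between the pads) lies 6 mm ahead of it; z points along the fingers, y is the direction in which the jaws open and shut (so a half turn about z gives the same grasp; the last joint's range is limited). The gripper opens to 85 mm and grips with 20 to 120 N. Pads are 22 mm wide; open, the fingers measure 114 mm over their backs; the gripper's body (76 mm by 85 mm) begins 54 mm behind the grasp point. The pads swing forward as they close: fully open they stand 13 mm farther back than shut.
Start: joints at [1.116, 0.707, -0.028, 1.485, 0.022, 0.951, -0.075], TCP at [0.231, -0.527, 0.256] pointing down, gripper open.
Joint ranges: [-2.71, 2.71], [-0.32, 2.16], [-1.57, 1.52], [0, 2.45], [-1.46, 4.6], [0, 2.02], [-2.83, 2.83]. Speed limits (rad/s): [1.89, 1.89, 2.57, 2.57, 3.01, 3.01, 3.01].

## Interface

Orientations are given as a unit quaternion [x, y, z, w].
In Python, from bench import arm gives the robot as it stands.
- The arm moves only by the tool arm_command, never from a script. Its argument "moves" is a list that holds one entry, the list of rows, each a list of 4 numbers: the shift along the tool's x, y, z in units of 40 mm (1.0 is 40 mm), then the turn about the tool's z in units of 6 degrees (1.0 is 6 degrees). A call has 1 to 20 rows; each row shifts and turns the commanded pose from where the row before left it, along the tool's axes as they then stand; what a row does not reach is not made up. A row lasts 1/12 s, in which the tool goes at most 41.7 mm and 7.16 degrees, less where a joint would pass 70% of its speed; a pose out of reach is approached as far as the arm can. A call is refused whole if a number of a shift passes 1 or a number of a turn 1, either way. A call with a gripper value outside its range is refused whole. "fingers" is the opening, from 0 (shut) to 1 (fully open), set as the call begins (left out, the last holds). The fingers move at their own pace and stop on an object; "squeeze" is the grip in N (left out, the last holds). Time passes only in rows, so rows that do not move let the fingers close. It gives the time, the measured TCP pose, the force and the opening at its end, in the units of the state.
- arm.state(): the state, without advancing time (a new reading comes with each control period).
- arm.capture(name): name is "side" or "top"; returns a dict with "img" (384x512x3 uint8, red, green, blue), "camera_matrix" (3x3 intrinsics, pixels), "D" ([k1, k2, p1, p2, k3] as OpenCV has them; the pictures are not rectified), "extrinsics" (4x4, takes a point from camera to world coordinates). Camera axes: x right, y down, z forward; pixel columns grow to the right and rows downward; lengths in m; the calibration is good to about 2 mm. A picture is of the moment at which its call begins. There is no depth.
- arm.finish_job(): hands the job in, once; it reports no verdict.
The state is a dict: "time": time; "joint_positions": joint angles; "dq": joint speeds; "joint_torque": joint torques, N m; "position": TCP position; "orientation": TCP orientation; "force": force on the tool from outside, world axes, zero at the start; "moment": the same for the moment, N m; "width": finger opening in m.
Only numpy, scipy, OpenCV 4.12 (cv2) and the standard library are available. Lean on these libraries where they do the work, as an engineer would, in place of code of your own. Each camera call takes 0.05 s, during which the arm holds its last target. There are 200 camera calls.

## Task

The air outlet box on the bench has three identical tilting covers; one has been unlocked from below for use, but that does not show. Press down on the ribbed heel at the far end of the covers until you find the one that rocks, without forcing the locked ones, then push that cover's raised front part up and back until the cover stands upright, and leave it standing open. Use the fingertips or the outsides of the fingers only: do not pinch a cover, and leave the jar, the caliper and the turned parts where they are.

Things in the scene. Friction and masses are not known exactly. Their poses are not given: they have to be found in the camera images.
- outlet_box: Grey air outlet box fixed to the bench, 90 x 160 x 62 mm (x, y, z). Origin: centre of its underside, on the bench. x points from its front wall (near the robot, with three round lock screws) to its rear, y along the row of covers to the left, z up. Covers at y = +50 (cover 1), 0 (2), -50 mm (3). Its walls stand no higher than the covers; the rear wall is only 40 mm high, so heels can sink.
- cover_1 (a joint): Tilt of the left (y = +50 mm) cover about its pin, rad: 0 closed, grows as the heel sinks and the front edge rises; stop at 1.6, just past upright. Aluminium plate 84 x 44.5 x 4 mm; in the box's frame the pin is at x = +10, z = 60 mm, the front edge 52 mm before it, the heel's end 32 mm behind it. Stiff pivot (0.04 N m, about 3 N at the heel): it stays at any angle where it is left.
- heel_1: Ribbed rubber strip on the heel of the left (y = +50 mm) cover, 17 (x) x 40.5 mm, 2 mm thick, where one presses. Origin at the centre of its top, 22.5 mm behind the pin and 64 mm above the bench while closed; turns with the cover.
- tread_1: Ribbed rubber tread on top of the front part of the left (y = +50 mm) cover, 36 x 32.5 x 2 mm, set in 7 mm from the front edge and 6 mm from the sides. Origin at the centre of its top, 27 mm in front of the pin; turns with the cover. One piece with it: the edging strip along the cover's left side.
- pan_1: Steel stiffener under the front part of the left (y = +50 mm) cover, 36 x 32.5 x 3 mm, under the tread. Origin at the centre of its underside, 27 mm in front of the pin; turns with the cover, so on an upright cover it faces the robot. One piece with it: the edging strip along the cover's right side.
- cover_2 (a joint): The same for the middle (y = 0) cover. Two of the three covers, changing from run to run, are locked by a bolt hidden under the heel and give no more than about 0.1 rad; the unlocked one turns freely.
- heel_2: Ribbed rubber strip on the heel of the middle (y = 0) cover, 17 (x) x 40.5 mm, 2 mm thick, where one presses. Origin at the centre of its top, 22.5 mm behind the pin and 64 mm above the bench while closed; turns with the cover.
- tread_2: Ribbed rubber tread on top of the front part of the middle (y = 0) cover, 36 x 32.5 x 2 mm, set in 7 mm from the front edge and 6 mm from the sides. Origin at the centre of its top, 27 mm in front of the pin; turns with the cover. One piece with it: the edging strip along the cover's left side.
- pan_2: Steel stiffener under the front part of the middle (y = 0) cover, 36 x 32.5 x 3 mm, under the tread. Origin at the centre of its underside, 27 mm in front of the pin; turns with the cover, so on an upright cover it faces the robot. One piece with it: the edging strip along the cover's right side.
- cover_3 (a joint): The same for the right (y = -50 mm) cover.
- heel_3: Ribbed rubber strip on the heel of the right (y = -50 mm) cover, 17 (x) x 40.5 mm, 2 mm thick, where one presses. Origin at the centre of its top, 22.5 mm behind the pin and 64 mm above the bench while closed; turns with the cover.
- tread_3: Ribbed rubber tread on top of the front part of the right (y = -50 mm) cover, 36 x 32.5 x 2 mm, set in 7 mm from the front edge and 6 mm from the sides. Origin at the centre of its top, 27 mm in front of the pin; turns with the cover. One piece with it: the edging strip along the cover's left side.
- pan_3: Steel stiffener under the front part of the right (y = -50 mm) cover, 36 x 32.5 x 3 mm, under the tread. Origin at the centre of its underside, 27 mm in front of the pin; turns with the cover, so on an upright cover it faces the robot. One piece with it: the edging strip along the cover's right side.
- parts_jar: Clear jar with a blue lid, 65 mm across, 60 mm high, loose, left of the box. Origin at the centre of its foot. To be left alone.
- turned_a: Brass-coloured turned part with a steel pin, 22 mm across, 20 mm high, loose, left of the box. Origin at the centre of its foot. To be left alone.
- turned_b: A second such turned part, 22 mm across, 20 mm high, loose, beside the first. Origin at the centre of its foot. To be left alone.
- caliper: Vernier caliper, 60 x 226 x 7 mm, lying flat and loose near the front edge of the bench. Origin at the centre of its underside. To be left alone.

How it is judged:
On the way:
1. a cover rocks: its heel sinks under the press and its front edge rises (more than 0.2 rad) (value of joint any of cover_1, cover_2, cover_3 above 0.2 rad).
At the end, for the whole second after the job is handed in: One cover stands upright, tilted more than 1.4 rad (80 degrees), at rest and let go, and the two others lie closed (less than 0.15 rad) (((value of joint cover_1 above 1.4 rad and value of joint each of cover_2, cover_3 below 0.15 rad and velocity of joint cover_1 below 0.05 rad/s) or (value of joint cover_2 above 1.4 rad and value of joint each of cover_1, cover_3 below 0.15 rad and velocity of joint cover_2 below 0.05 rad/s) or (value of joint cover_3 above 1.4 rad and value of joint each of cover_1, cover_2 below 0.15 rad and velocity of joint cover_3 below 0.05 rad/s))); the robot touches nothing.
It fails at once if a cover was pinched: fingers on its tread and its underside at once, or on its two sides at once ((contact force between the fingers and tread_1 above 1 N and contact force between the fingers and pan_1 above 1 N) or (contact force between the fingers and tread_2 above 1 N and contact force between the fingers and pan_2 above 1 N) or (contact force between the fingers and tread_3 above 1 N and contact force between the fingers and pan_3 above 1 N)).
It fails at once if a heel was forced: pressed with more than 50 N (contact force between the fingers and heel_1 above 50 N or contact force between the fingers and heel_2 above 50 N or contact force between the fingers and heel_3 above 50 N).
It fails at once if the jar, the caliper or a turned part was moved by more than 20 mm or lifted (distance of any of parts_jar, turned_a, turned_b, caliper from where it was at the start of the episode above 0.02 m).
It also fails if it takes over 48 s, if anything falls off the work surface, if the arm or the gripper's body presses on something with over 40 N, if the wrist force passes 120 N, or if a joint passes its speed limit or range.

## Working session

There is one attempt and no reset: what is moved stays moved. The work goes in short steps, Python scripts to look and compute and a tool call to move; the robot and the scene stay as the last step left them, time stands still between calls to the robot, and variables do not carry over. Pictures are saved under pics/ and viewed, about 8 in all and at most 12, crops included, and the job is handed in when it is done.

Besides the shell and the picture viewer there is one more tool, called after ">>>" by a JSON object that holds its "name" and its "arguments". arm_command: Moves the arm, as the interface text tells. Its arguments: {"type":"object","properties":{"moves":{"type":"array","items":{"type":"array","items":{"type":"array","items":{"type":"number"}}}},"fingers":{"type":"number"},"squeeze":{"type":"number"}},"required":["moves"]}

```bash
mkdir -p pics
cat > h.py <<'E'
from bench import arm
import cv2, numpy as np
def cap(n,f):
    c=arm.capture(n); cv2.imwrite(f,c["img"][:,:,::-1]); np.savez(''+n,**{k:np.array(v) for k,v in c.items()}); return c
def ray(c,uv):
    p=cv2.undistortPoints(np.array([[uv]],float),np.array(c["camera_matrix"]),np.array(c["D"])).ravel()
    E=np.array(c["extrinsics"]); return E[:3,3],E[:3,:3]@np.array([p[0],p[1],1])
def atz(c,uv,z):
    o,d=ray(c,uv); return o+d*(z-o[2])/d[2]
def proj(c,P):
    E=np.linalg.inv(np.array(c["extrinsics"])); r=cv2.Rodrigues(E[:3,:3])[0]
    return cv2.projectPoints(np.array(P,float).reshape(-1,3),r,E[:3,3],np.array(c["camera_matrix"]),np.array(c["D"]))[0].reshape(-1,2)
E
python3 - <<'E'
from h import *
a=cap("top","pics/top0.png");b=cap("side","pics/side0.png")
s=arm.state();print(s)
for c in(a,b):print(np.round(c["extrinsics"],3).tolist(),c["camera_matrix"])
E
```

```text
{'time': 0.1, 'joint_positions': array([ 1.11627482,  0.70697981, -0.02764048,  1.48494104,  0.02199555,
        0.95087263, -0.07550932]), 'dq': array([ 1.67788108e-03,  1.67548739e-04,  2.12425006e-04, -1.16354479e-03,
        1.35320425e-04,  7.43677234e-04,  1.71553967e-05]), 'joint_torque': array([ 4.96650289e-03, -8.84292841e+01,  1.23817362e+00, -2.36451745e+01,
        1.72838947e-02,  5.08428391e-03,  6.81751317e-05]), 'position': array([ 0.230621  , -0.52650896,  0.25591162]), 'orientation': array([ 9.78772213e-01,  2.04950613e-01, -9.51889687e-05, -4.39306299e-04]), 'force': array([ 0.41853286,  0.26816245, -1.4080469 ]), 'moment': array([ 0.00374953, -0.00856356,  0.02600421]), 'width': 0.08541868315344443}
[[0.024, -0.983, 0.184, 0.377], [-0.999, -0.019, 0.029, 0.253], [-0.025, -0.185, -0.982, 0.924], [0.0, 0.0, 0.0, 1.0]] [[451.96872237   0.         252.33198016]
 [  0.         451.96872237 191.81586287]
 [  0.           0.           1.        ]]
[[0.867, -0.279, 0.414, 0.183], [-0.499, -0.472, 0.727, -0.344], [-0.007, -0.836, -0.548, 0.532], [0.0, 0.0, 0.0, 1.0]] [[458.92442969   0.         256.68191244]
 [  0.         458.92442969 193.54400687]
 [  0.           0.           1.        ]]
```

View pics/top0.png

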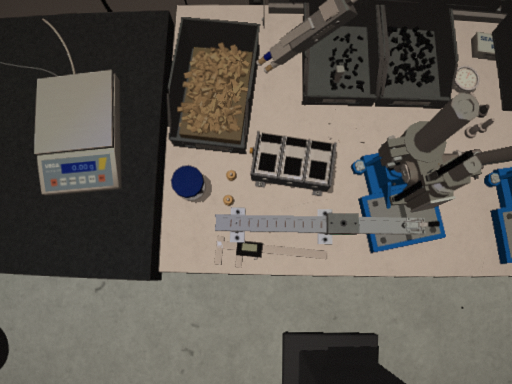

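View pics/side0.png

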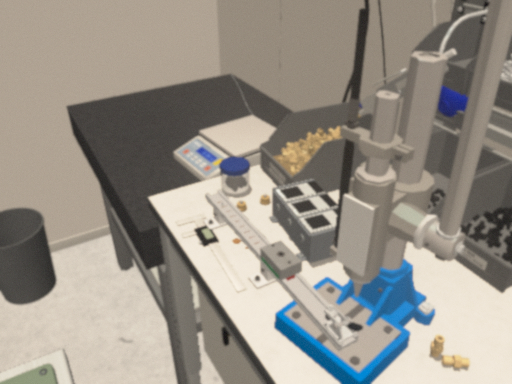

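The top view shows the box at about (294,160), jar at (188,182), turned parts at (230,175) and (228,200), and caliper at (265,250). A press stands right of the box and a rail in front of it. I'll enlarge the box.

Run:
```python
import cv2
i=cv2.imread('pics/top0.png')[122:202,240:350];cv2.imwrite('pics/c1.png',cv2.resize(i,None,fx=7,fy=7,interpolation=cv2.INTER_CUBIC))
```

```text
(no output)
```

View pics/c1.png

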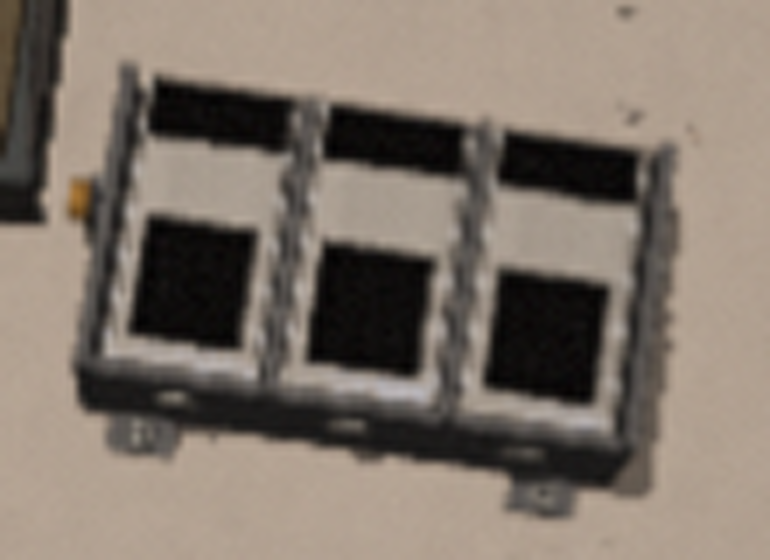

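The crop shows tread centres at about (195,283), (371,309), (547,336) and heel centres at (222,113), (396,139), (569,166). Next I fit the pose.

Run:
```python
from h import *
from scipy.optimize import least_squares
c=dict(np.load('top.npz'))
px=(np.array([(195,283),(371,309),(547,336),(222,113),(396,139),(569,166)])+.5)/7-.5+[240,122]
M=np.array([(-.017,.05),(-.017,0),(-.017,-.05),(.0325,.05),(.0325,0),(.0325,-.05)])
def W(p,M): 
    R=np.array([[np.cos(p[2]),-np.sin(p[2])],[np.sin(p[2]),np.cos(p[2])]]);return M@R.T+p[:2]
f=lambda p:(proj(c,np.c_[W(p,M),np.full(6,.064)])-px).ravel()
r=least_squares(f,[.5,.2,0]);print(r.x,np.degrees(r.x[2]),r.fun.round(2))
print(W(r.x,M).round(4))
for n,uv,z in[("jar",(188,182),.06),("ta",(230,175),.02),("tb",(228,200),.02),("rail L",(217,222),.02),("rail top",(290,216),.02),("motor",(310,18),.1),("press L",(362,165),.02),("knob",(383,150),.25),("bin R",(245,148),.08),("bintip",(265,65),.1),("bin2",(303,103),.08)]:print(n,atz(c,uv,z).round(3))
s=dict(np.load('side.npz'));
print(proj(s,[[*r.x[:2],0.064]]))
```

```text
[ 0.60823654  0.19820436 -0.13561415] -7.770118577937886 [-0.14 -0.22 -0.02 -0.11  0.15 -0.11 -0.19  0.17 -0.06  0.18  0.25  0.1 ]
[[0.5982 0.25  ]
 [0.5914 0.2005]
 [0.5846 0.151 ]
 [0.6472 0.2434]
 [0.6404 0.1938]
 [0.6337 0.1443]]
jar [0.556 0.405 0.06 ]
ta [0.58  0.326 0.02 ]
tb [0.528 0.328 0.02 ]
rail L [0.483 0.349 0.02 ]
rail top [0.498 0.202 0.02 ]
motor [0.895 0.168 0.1  ]
press L [0.607 0.054 0.02 ]
knob [0.573 0.071 0.25 ]
bin R [0.621 0.294 0.08 ]
bintip [0.787 0.258 0.1  ]
bin2 [0.716 0.181 0.08 ]
[[312.93177769 202.78993606]]
```

Run:
```python
import cv2
i=cv2.imread('pics/side0.png')[130:330,190:410];cv2.imwrite('pics/c2.png',cv2.resize(i,None,fx=3,fy=3,interpolation=cv2.INTER_CUBIC))
```

```text
(no output)
```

View pics/c2.png

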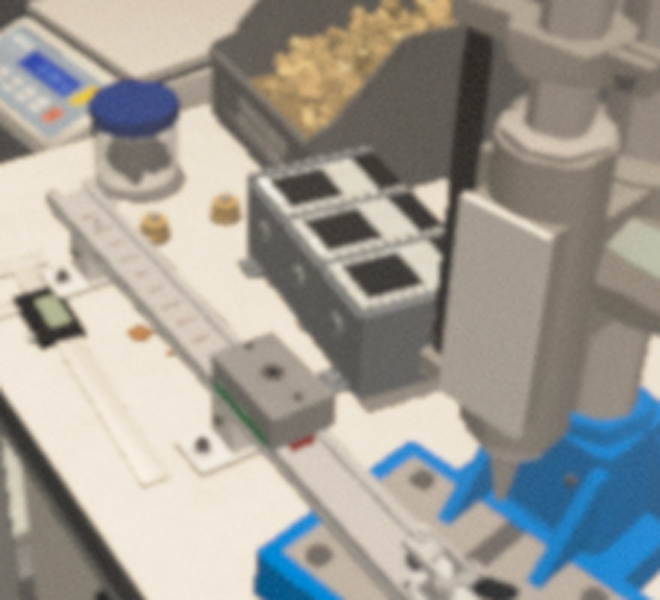

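The side view agrees with the fit: the box centre projects to (313,203), on the box. Before moving I need the heights of the press and the black post.

Run:
```python
from h import *
t=dict(np.load('top.npz'));s=dict(np.load('side.npz'))
print(proj(t,[[.231,-.527,.256],[0,0,.2],[.64,.19,.1]]),proj(s,[[.231,-.527,.256]]))
def tri(a,b):
    o1,d1=ray(t,a);o2,d2=ray(s,b);A=np.c_[d1,-d2];k=np.linalg.lstsq(A,o2-o1,rcond=None)[0]
    p,q=o1+k[0]*d1,o2+k[1]*d2;return ((p+q)/2).round(3),np.linalg.norm(p-q).round(3)
print("col",tri((465,105),(427,55)))
# side image: black bar candidates; epipolar of bar in top
o,d=ray(s,(363,20))
for k in(.2,.4,.6,.8,1.,1.2):print(k,(o+k*d).round(3),proj(t,[o+k*d]).round(0))
o,d=ray(s,(345,220))
for k in(.2,.4,.6,.8,1.):print(k,(o+k*d).round(3),proj(t,[o+k*d]).round(0))
i=cv2.imread('pics/top0.png')[80:260,330:512];j=cv2.imread('pics/side0.png')[0:384,300:512]
cv2.imwrite('pics/c3.png',np.hstack([cv2.resize(i,(455,450),interpolation=2),cv2.resize(j,(318,576),interpolation=2)[:450]]))
```

```text
[[679.87682383 343.70493277]
 [416.80388954 511.94337161]
 [299.39519805 136.32044826]] [[-3715.58530399 -8736.31173334]]
col (array([ 0.596, -0.003,  0.385]), np.float64(0.003))
0.2 [ 0.327 -0.186  0.486] [[655. 315.]]
0.4 [ 0.472 -0.028  0.44 ] [[513. 193.]]
0.6 [0.617 0.13  0.394] [[364.  85.]]
0.8 [0.761 0.288 0.348] [[244.   4.]]
1.0 [0.906 0.446 0.301] [[154. -53.]]
1.2 [1.05  0.604 0.255] [[ 87. -91.]]
0.2 [ 0.296 -0.224  0.412] [[637. 336.]]
0.4 [ 0.409 -0.103  0.293] [[510. 256.]]
0.6 [0.522 0.018 0.173] [[403. 192.]]
0.8 [0.635 0.138 0.054] [[323. 146.]]
1.0 [ 0.748  0.259 -0.066] [[264. 113.]]
```

View pics/c3.png

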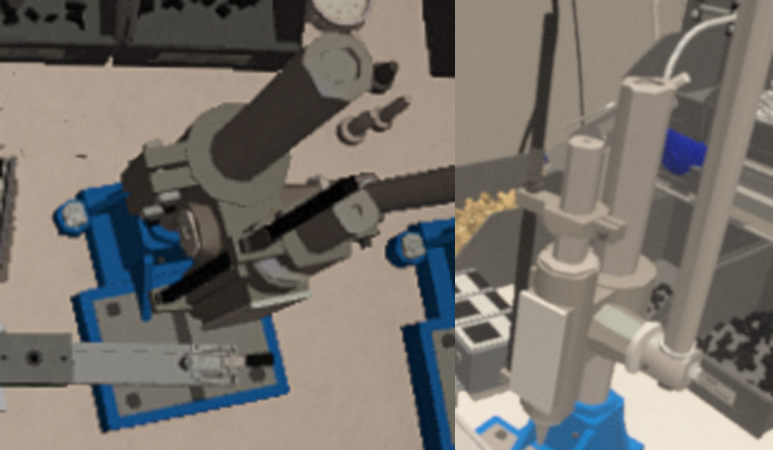

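The press column top is at (0.596,-0.003,0.385), with a tall lever near (0.51,0.01). I'll swing past it with the arm drawn in, after shutting the fingers and turning the tool to the box's axes.

>>> {"name": "arm_command", "arguments": {"moves": [[[0,0,-0.2,0.873],[0,0,-0.2,0.873],[0,0,-0.2,0.873],[0,0,-0.2,0.873],[0,0,-0.2,0.873],[0,0,-0.2,0.873],[0,0,0,0]]], "fingers": 0, "squeeze": 40}}

```text
time: 0.68
position: [0.2309, -0.5269, 0.3052]
orientation: [0.998, -0.07, 0.0, 0.001]
force: [0.3, 0.3, -0.4]
width: 0.0005
```

```bash
cat >> h.py <<'E'
def units(p):
    from scipy.spatial.transform import Rotation as R
    s=arm.state(); r=R.from_quat(s["orientation"]); P=s["position"]
    for q in p:
        q=np.array(q); d=r.inv().apply(q-P)/.04; print(q.round(3),"units",d.round(2)); P=q
E
python3 - <<'E'
from h import *
units([(.24,-.36,.31),(.335,-.22,.31),(.40,0,.31),(.39,.14,.31),(.62,.2,.25)])
E
```

```text
[ 0.24 -0.36  0.31] units [-0.36 -4.16 -0.12]
[ 0.335 -0.22   0.31 ] units [ 1.86 -3.8  -0.  ]
[0.4  0.   0.31] units [ 0.84 -5.67 -0.01]
[0.39 0.14 0.31] units [-0.74 -3.43 -0.  ]
[0.62 0.2  0.25] units [ 5.48 -2.29  1.5 ]
```

>>> {"name": "arm_command", "arguments": {"moves": [[[-0.07,-0.83,0,0],[-0.07,-0.83,0,0],[-0.07,-0.83,0,0],[-0.07,-0.83,0,0],[-0.07,-0.83,0,0],[0.37,-0.76,0,0],[0.37,-0.76,0,0],[0.37,-0.76,0,0],[0.37,-0.76,0,0],[0.37,-0.76,0,0],[0.12,-0.81,0,0],[0.12,-0.81,0,0],[0.12,-0.81,0,0],[0.12,-0.81,0,0],[0.12,-0.81,0,0],[0.12,-0.81,0,0],[0.12,-0.81,0,0],[0,0,0,0]]]}}

```text
time: 2.18
position: [0.3981, 0.0057, 0.3037]
orientation: [0.998, -0.063, -0.0, -0.001]
force: [0.8, -0.7, -0.2]
width: 0.0003
```

Run:
```python
from h import *
units([(.39,.14,.31),(.62,.2,.20)])
```

```text
[0.39 0.14 0.31] units [-0.62 -3.31 -0.15]
[0.62 0.2  0.2 ] units [ 5.52 -2.2   2.75]
```

>>> {"name": "arm_command", "arguments": {"moves": [[[-0.15,-0.83,0,0],[-0.15,-0.83,0,0],[-0.15,-0.83,0,0],[-0.15,-0.83,0,0],[0.75,-0.3,0,0],[0.75,-0.3,0,0],[0.75,-0.3,0.4,0],[0.75,-0.3,0.4,0],[0.75,-0.3,0.4,0],[0.75,-0.3,0.4,0],[0.75,-0.3,0.4,0],[0.5,0,0.4,0],[0,0,0.2,0],[0,0,0,0]]]}}

```text
time: 3.35
position: [0.63, 0.1866, 0.1972]
orientation: [0.998, -0.067, -0.002, 0.001]
force: [0.7, 0.4, -0.3]
width: -0.0001
```

Run:
```python
from h import *
units([(.6439,.1933,.11),(.6439,.1933,.095)])
c=cap("side","pics/s1.png"); 
p=arm.state()["position"]; print(proj(c,[p+[0,0,-.025]]))
i=c["img"][110:290,210:430,::-1];cv2.imwrite('pics/s1c.png',cv2.resize(i,None,fx=3,fy=3,interpolation=2))
```

```text
[0.644 0.193 0.11 ] units [ 0.33 -0.22  2.18]
[0.644 0.193 0.095] units [ 0.   -0.    0.37]
[[331.28679427 148.07284026]]
```

View pics/s1c.png

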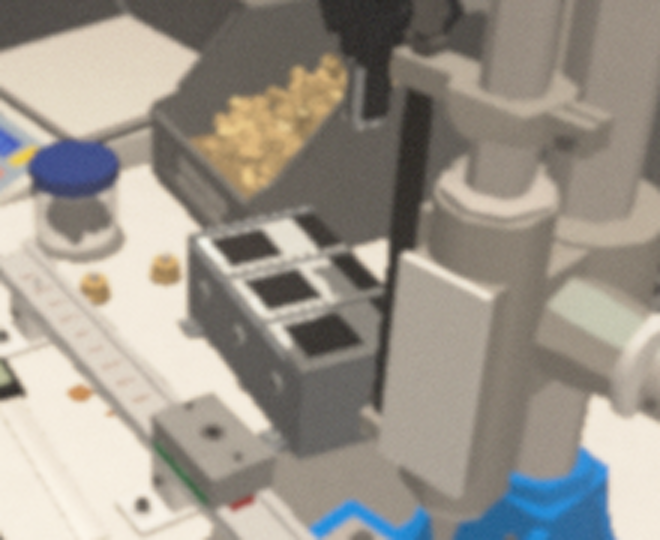

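The fingertips appear at crop (368,128) against a predicted (364,114), so tip length and pose agree. Descending over heel 2.

>>> {"name": "arm_command", "arguments": {"moves": [[[0.2,-0.14,0.3,0],[0.15,-0.1,0.6,0],[0,0,0.6,0],[0,0,0.5,0],[0,0,0.15,0],[0,0,0,0],[0,0,0,0]]]}}

```text
time: 3.98
position: [0.646, 0.1952, 0.1159]
orientation: [0.998, -0.067, 0.001, -0.0]
force: [-0.1, 0.0, -0.2]
width: -0.0001
```

>>> {"name": "arm_command", "arguments": {"moves": [[[0,0,0.15,0],[0,0,0.15,0],[0,0,0,0],[0,0,0,0],[0,0,0,0]]]}}

```text
time: 4.4
position: [0.6458, 0.195, 0.1026]
orientation: [0.998, -0.068, 0.0, -0.0]
force: [0.9, 0.1, -0.1]
width: -0.0
```

>>> {"name": "arm_command", "arguments": {"moves": [[[0,0,0.14,0],[0,0,0.1,0],[0,0,0,0],[0,0,0,0],[0,0,0,0]]]}}

```text
time: 4.82
position: [0.6458, 0.195, 0.0927]
orientation: [0.998, -0.068, 0.0, -0.0]
force: [0.3, 0.5, 0.2]
width: 0.0004
```

>>> {"name": "arm_command", "arguments": {"moves": [[[0,0,0.025,0],[0,0,0.025,0],[0,0,0,0],[0,0,0,0]]]}}

```text
time: 5.15
position: [0.6457, 0.195, 0.0907]
orientation: [0.998, -0.068, -0.0, -0.0]
force: [-0.1, -0.7, 1.1]
width: 0.0001
```

>>> {"name": "arm_command", "arguments": {"moves": [[[0,0,0.025,0],[0,0,0.025,0],[0,0,0,0],[0,0,0,0]]]}}

```text
time: 5.48
position: [0.6457, 0.195, 0.0887]
orientation: [0.998, -0.068, -0.0, -0.0]
force: [-0.2, 0.6, -0.1]
width: -0.0003
```

>>> {"name": "arm_command", "arguments": {"moves": [[[0,0,0.025,0],[0,0,0,0],[0,0,0,0]]]}}

```text
time: 5.73
position: [0.6458, 0.195, 0.0881]
orientation: [0.998, -0.068, 0.0, -0.0]
force: [-0.6, -0.7, 6.4]
width: 0.0001
```

>>> {"name": "arm_command", "arguments": {"moves": [[[0,0,0.025,0],[0,0,0,0],[0,0,0,0]]]}}

```text
time: 5.98
position: [0.6459, 0.195, 0.0878]
orientation: [0.998, -0.068, 0.0, -0.0]
force: [-4.9, -1.7, 18.0]
width: 0.0001
```

>>> {"name": "arm_command", "arguments": {"moves": [[[0,0,0.025,0],[0,0,0,0],[0,0,0,0]]]}}

```text
time: 6.23
position: [0.646, 0.195, 0.0876]
orientation: [0.998, -0.068, 0.0, -0.0]
force: [-9.6, -3.3, 29.9]
width: -0.0002
```

Heel 2 holds at 30 N with hardly any sink, so it is locked. On to heel 1.

>>> {"name": "arm_command", "arguments": {"moves": [[[0,0,-0.3,0],[0,0,-0.1,0],[0,-0.6,0,0],[0,-0.65,0,0],[0,0,0,0],[0,0,0.2,0],[0,0,0,0],[0,0,0,0]]]}}

```text
time: 6.9
position: [0.6523, 0.2435, 0.093]
orientation: [0.998, -0.068, -0.0, 0.0]
force: [-0.0, 1.1, 0.1]
width: -0.0001
```

>>> {"name": "arm_command", "arguments": {"moves": [[[0,0,0.05,0],[0,0,0.05,0],[0,0,0,0],[0,0,0,0]]]}}

```text
time: 7.23
position: [0.6525, 0.2443, 0.0897]
orientation: [0.998, -0.068, -0.0, -0.0]
force: [-0.6, -0.4, -0.1]
width: 0.0003
```

>>> {"name": "arm_command", "arguments": {"moves": [[[0,0,0.025,0],[0,0,0,0],[0,0,0,0]]]}}

```text
time: 7.48
position: [0.6526, 0.2445, 0.0888]
orientation: [0.998, -0.068, 0.0, -0.0]
force: [-0.0, -0.5, -0.1]
width: -0.0001
```

>>> {"name": "arm_command", "arguments": {"moves": [[[0,0,0.025,0],[0,0,0,0],[0,0,0,0]]]}}

```text
time: 7.73
position: [0.6526, 0.2445, 0.0878]
orientation: [0.998, -0.068, 0.0, -0.0]
force: [1.2, -0.5, 1.9]
width: 0.0001
```

>>> {"name": "arm_command", "arguments": {"moves": [[[0,0,0.025,0],[0,0,0,0],[0,0,0,0]]]}}

```text
time: 7.98
position: [0.6526, 0.2445, 0.0867]
orientation: [0.998, -0.068, 0.0, -0.0]
force: [2.5, -0.0, 1.9]
width: -0.0
```

>>> {"name": "arm_command", "arguments": {"moves": [[[0,0,0.025,0],[0,0,0,0],[0,0,0,0]]]}}

```text
time: 8.23
position: [0.6525, 0.2445, 0.0856]
orientation: [0.998, -0.068, -0.0, -0.0]
force: [1.3, -0.4, 1.9]
width: 0.0001
```

Heel 1 sinks at a steady 2 N, so this is the unlocked cover. Pressing deeper.

>>> {"name": "arm_command", "arguments": {"moves": [[[0,0,0.05,0],[0,0,0.05,0],[0,0,0.05,0],[0,0,0,0]]]}}

```text
time: 8.57
position: [0.6521, 0.2446, 0.0791]
orientation: [0.998, -0.068, -0.001, 0.0]
force: [0.2, -0.4, 0.4]
width: 0.0
```

>>> {"name": "arm_command", "arguments": {"moves": [[[0,0,0.05,0],[0,0,0.05,0],[0,0,0.05,0],[0,0,0,0],[0,0,0,0]]]}}

```text
time: 8.98
position: [0.6524, 0.2445, 0.0735]
orientation: [0.998, -0.068, -0.0, 0.0]
force: [0.1, -0.1, -0.8]
width: 0.0001
```

Run:
```python
from h import *
c=cap("side","pics/s2.png")
i=c["img"][110:290,210:430,::-1];cv2.imwrite('pics/s2c.png',cv2.resize(i,None,fx=3,fy=3,interpolation=2))
```

```text
(no output)
```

View pics/s2c.png

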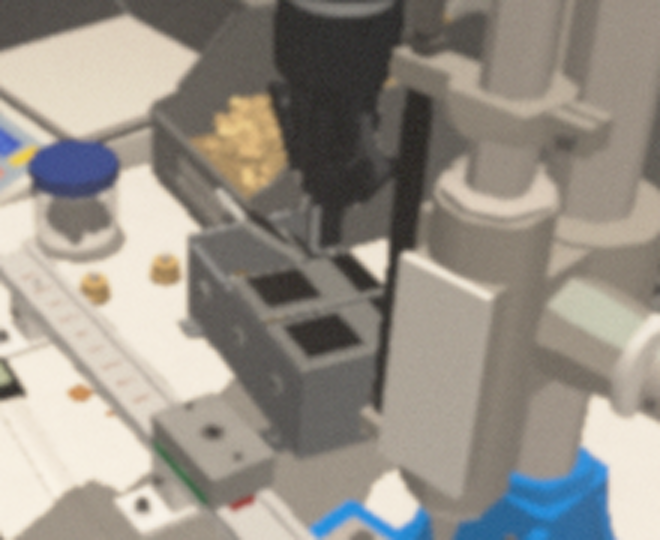

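Cover 1's front is well up, its edge at crop (220,190), with the heel down. Now I lift off and go round to the front.

Run:
```python
from h import *
a=-.13561;ctr=np.array([.60824,.1982]);R=np.array([[np.cos(a),-np.sin(a)],[np.sin(a),np.cos(a)]])
w=lambda x,y,z:np.r_[ctr+R@[x/1e3,y/1e3],z]
c=dict(np.load('side.npz'))
for t in(.5,.7,.9,1.1):
  P=[w(10-52*np.cos(t),y,.06+.052*np.sin(t)) for y in(72,28)];print(t,((proj(c,P)-[210,110])*3).round(0).tolist())
units([w(37,50,.165),w(-75,50,.165),w(-75,50,.100),w(-50,50,.1),w(-4,50,.1)])
```

```text
0.5 [[206.0, 203.0], [236.0, 238.0]]
0.7 [[215.0, 190.0], [246.0, 224.0]]
0.9 [[226.0, 177.0], [257.0, 211.0]]
1.1 [[239.0, 167.0], [271.0, 200.0]]
[0.652 0.243 0.165] units [-0.01  0.05 -2.29]
[0.541 0.258 0.165] units [-2.8  0.   0. ]
[0.541 0.258 0.1  ] units [ 0.   -0.    1.62]
[0.565 0.255 0.1  ] units [ 0.62 -0.   -0.  ]
[0.611 0.248 0.1  ] units [ 1.15 -0.   -0.  ]
```

The edge matches the projection for about 0.7 rad.

>>> {"name": "arm_command", "arguments": {"moves": [[[0,0,-0.3,0],[0,0.05,-0.6,0],[0,0,-0.7,0],[0,0,-0.7,0],[-0.4,0,0,0],[-0.8,0,0,0],[-0.8,0,0,0],[-0.8,0,0,0],[0,0,0,0],[0,0,0.4,0],[0,0,0.6,0],[0,0,0.6,0],[0,0,0,0],[0,0,0,0]]]}}

```text
time: 10.2
position: [0.5412, 0.2576, 0.1022]
orientation: [0.998, -0.068, -0.0, 0.0]
force: [1.1, -0.5, -0.3]
width: 0.0001
```

>>> {"name": "arm_command", "arguments": {"moves": [[[0.2,0,0,0],[0.2,0,0,0],[0.2,0,0,0],[0,0,0,0],[0,0,0,0]]]}}

```text
time: 10.62
position: [0.5655, 0.2545, 0.1032]
orientation: [0.998, -0.068, 0.001, -0.0]
force: [-0.7, 0.9, -0.6]
width: 0.0002
```

>>> {"name": "arm_command", "arguments": {"moves": [[[0.1,0,0,0],[0.1,0,0,0],[0.1,0,0,0],[0.1,0,0,0],[0.1,0,0,0],[0,0,0,0]]]}}

```text
time: 11.12
position: [0.5856, 0.2515, 0.1018]
orientation: [0.998, -0.068, 0.0, -0.0]
force: [-0.8, -0.1, 0.2]
width: -0.0
```

>>> {"name": "arm_command", "arguments": {"moves": [[[0.1,0,0,0],[0.1,0,0,0],[0.1,0,0,0],[0.1,0,0,0],[0,0,0,0],[0,0,0,0]]]}}

```text
time: 11.62
position: [0.601, 0.2494, 0.1016]
orientation: [0.998, -0.068, 0.0, -0.0]
force: [0.0, -0.2, 0.0]
width: -0.0002
```

>>> {"name": "arm_command", "arguments": {"moves": [[[0.1,0,0,0],[0.05,0,0,0],[0,0,0,0],[0,0,0,0]]]}}

```text
time: 11.95
position: [0.6068, 0.2487, 0.1017]
orientation: [0.998, -0.068, 0.0, -0.0]
force: [0.3, 0.0, 0.4]
width: -0.0002
```

>>> {"name": "arm_command", "arguments": {"moves": [[[0.05,0,0,0],[0,0,0,0],[0,0,0,0]]]}}

```text
time: 12.2
position: [0.6087, 0.2485, 0.1017]
orientation: [0.998, -0.068, 0.0, -0.0]
force: [-0.2, 0.5, 0.2]
width: -0.0001
```

Run:
```python
from h import *
c=cap("side","pics/s3.png");t=cap("top","pics/t3.png")
i=c["img"][110:290,210:350,::-1];j=t["img"][122:202,240:350,::-1]
cv2.imwrite('pics/s3c.png',np.hstack([cv2.resize(i,(420,540),interpolation=2),cv2.copyMakeBorder(cv2.resize(j,(370,269),interpolation=2),0,271,0,0,0)]))
```

```text
(no output)
```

View pics/s3c.png

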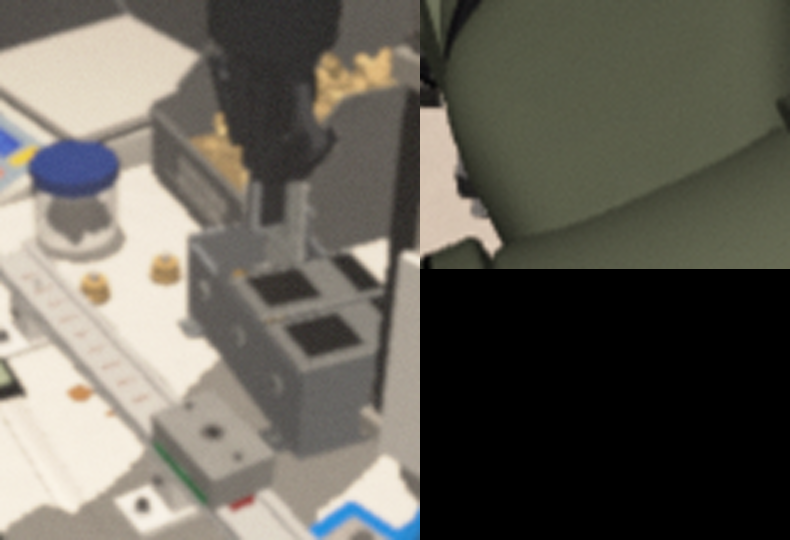

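The cover now stands behind the fingers at crop (300,180–255). I push on gently to the stop.

>>> {"name": "arm_command", "arguments": {"moves": [[[0.04,0,0,0],[0,0,0,0],[0,0,0,0]]]}}

```text
time: 12.55
position: [0.6099, 0.2484, 0.1017]
orientation: [0.998, -0.068, -0.0, -0.0]
force: [-4.2, 0.2, 2.8]
width: -0.0004
```

>>> {"name": "arm_command", "arguments": {"moves": [[[0.04,0,0,0],[0,0,0,0],[0,0,0,0]]]}}

```text
time: 12.8
position: [0.6102, 0.2484, 0.1016]
orientation: [0.998, -0.068, -0.002, 0.0]
force: [-15.4, 0.4, 9.7]
width: 0.0
```

>>> {"name": "arm_command", "arguments": {"moves": [[[0.03,0,0,0],[0,0,0,0],[0,0,0,0]]]}}

```text
time: 13.05
position: [0.6104, 0.2485, 0.1016]
orientation: [0.998, -0.067, -0.003, 0.0]
force: [-23.1, -0.3, 14.8]
width: 0.0
```

The force rises where the stop should be. Backing away along −x, then up.

>>> {"name": "arm_command", "arguments": {"moves": [[[-0.1,0,0,0],[-0.3,0,0,0],[-0.7,0,0,0],[-0.8,0,0,0],[-0.6,0,-0.3,0],[-0.5,0,-0.8,0],[-0.5,0,-0.8,0],[-0.5,0,-0.8,0],[-0.5,0,-0.8,0],[0,0,0,0],[0,0,0,0]]]}}

```text
time: 13.97
position: [0.4348, 0.2729, 0.2433]
orientation: [0.998, -0.067, 0.001, -0.001]
force: [-0.6, -0.2, -0.9]
width: -0.0001
```

Run:
```python
from h import *
c=cap("side","pics/s4.png");t=cap("top","pics/t4.png")
a=-.13561;ctr=np.array([.60824,.1982]);R=np.array([[np.cos(a),-np.sin(a)],[np.sin(a),np.cos(a)]])
for th in(1.2,1.4,1.57):
  P=[np.r_[ctr+R@[.01-.052*np.cos(th),y],.06+.052*np.sin(th)] for y in(.072,.028)];print(th,((proj(c,P)-[210,110])*3).round(0).tolist())
i=c["img"][110:290,210:350,::-1];j=t["img"][122:202,240:350,::-1]
cv2.imwrite('pics/s4c.png',np.hstack([cv2.resize(i,(420,540),interpolation=2),cv2.copyMakeBorder(cv2.resize(j,(370,269),interpolation=2),0,271,0,0,0)]))
```

```text
1.2 [[246.0, 162.0], [278.0, 196.0]]
1.4 [[260.0, 155.0], [293.0, 188.0]]
1.57 [[273.0, 151.0], [306.0, 184.0]]
```

View pics/s4c.png

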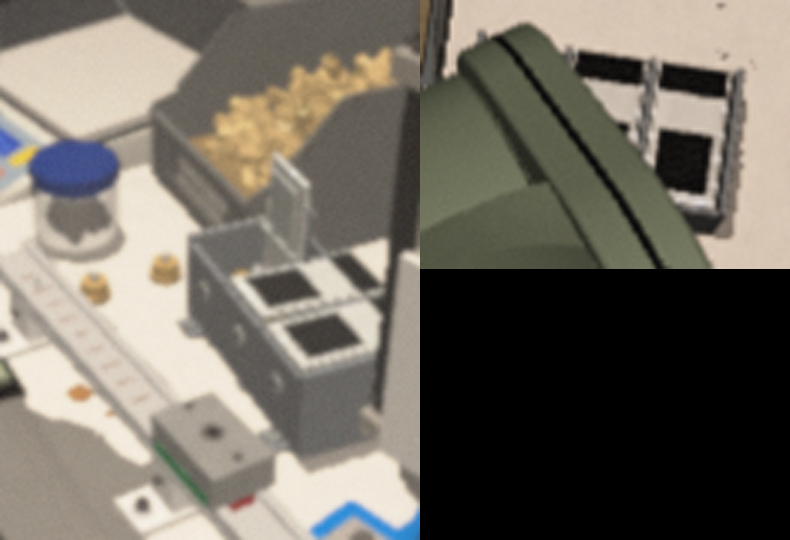

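The top corners at (275,153) and (308,183) match the 1.57 rad projection. The other two covers lie closed, and the jar and turned parts are where they were. Handing in.

```bash
python3 -c "
from bench import arm
s=arm.state();print(s['time'],abs(s['dq']).max(),arm.finish_job())"
```

```text
the job is handed in; nothing more can be done
14.0667 0.02086104443141385 None
```

Cover 1, the left one, was the unlocked cover. It now stands upright, and I handed the job in at 14.1 s. No verdict was reported.

- **Finding it:** Heel 2 held at about 30 N, under the 50 N limit, with hardly any sink, so I left it. Heel 1 sank at about 2 N, and I pressed it down to roughly 0.7 rad. I never touched cover 3.
- **Opening it:** With the fingers shut, I pushed the raised front back from the robot's side until the force rose to 23 N at the stop, then backed away.
- **Last checks:** In the side picture the cover's top corners are within about 2 enlarged-crop pixels of where 1.57 rad would put them. Covers 2 and 3 lie closed. The jar and both turned parts look unmoved by eye. The force reading was about zero with the arm well clear of the box.
- **Not checked:** The caliper was mostly out of frame or hidden by the arm in the last views. My path stayed well above it. No check failed or disagreed.

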